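Put the slide box away and push the supply drawer home on its catch

ROBOT

A 6-joint arm with a two-finger parallel gripper is mounted at the origin on the work surface. World frame = base frame: x ahead of the robot, y to its left, z up, the work surface at z = 0. Lengths are in m, angles in rad, forces in N, time in s.
With the tool pointing down it reaches from about 0.325 to 0.875 m from the base axis. Payload 4.4 kg.
Tool frame: the origin (TCP) lies at the very end of the fingers, on their centre line; the grasp point (between the pads) lies 19 mm behind it; z points along the fingers, y is the line along which they close (so a half turn about z gives the same grasp; the last joint's range is limited). The gripper opens to 85 mm and grips with 20 to 120 N. Pads are 22 mm wide; open, the fingers measure 114 mm over their backs; the gripper's body (76 mm by 85 mm) begins 54 mm behind the grasp point. The pads swing forward as they close: fully open they stand 13 mm farther back than shut.
Start: joints at [-1.325, 0.207, 1.542, -0, 1.393, -0.15], TCP at [0.222, -0.53, 0.231] pointing down, gripper open.
Joint ranges: [-2.73, 2.73], [-0.86, 2.22], [0.23, 2.46], [-1.11, 4.25], [0.08, 2.63], [-2.82, 2.82]. Speed limits (rad/s): [2.79, 2.79, 3.14, 3.14, 3.14, 3.14].

INTERFACE

Orientations are given as a unit quaternion [x, y, z, w].
In Python, from cell import arm, capture, camera_params gives the robot as it stands.
- The arm moves only by the shell command python3 -m inch 'ROWS' [FORCE]. ROWS is text: rows parted by semicolons, each of 7 numbers parted by spaces: the shift along the tool's x, y, z each as a share of 0.1 m, from -1 to 1, then the turn, a rotation vector about the tool's x, y, z each as a share of 360 degrees, from -1 to 1, then the closure, from -1 (fully open) to 1 (shut). In form: tx ty tz ax ay az grip; .... A call has 1 to 20 rows; each row is the pose to reach, as a shift and turn from the pose commanded when the call began, along the tool's axes at that moment, turning the shorter way round; what a row does not reach only later rows make up. A row lasts 1/10 s, in which the tool goes at most 50 mm and 8.59 degrees, less where a joint would pass 70% of its speed; a pose out of reach is approached as far as the arm can. A call with a number of a shift or a turn outside -1 to 1 is refused whole. A call with a gripper value outside its range is refused whole. The fingers move at their own pace and stop on an object; FORCE is the grip in N (left out, the last holds). Time passes only in rows, so rows that repeat a pose let the fingers close. It gives the time, the measured TCP pose, the force, the opening and the grip force at its end, in the units of the state.
- arm.get_obs(): the state, without advancing time (a new reading comes with each control period).
- capture(name): name is "scene" or "top" or "wrist"; returns the picture (384x512x3 uint8, red, green, blue); there is no depth.
- camera_params(name): a dict with "fx", "fy", "cx", "cy" (pixels), "R" (3x3) and "t" (3): a world point X has camera coordinates R X + t. Camera axes: x right, y down, z forward; pixel columns grow to the right and rows downward; lengths in m; the calibration is good to about 2 mm. A picture is of the moment at which its call begins: read the wrist's pose just before it. camera_params takes no time and is no camera call; for the wrist camera it gives the pose at the moment of the call.
- arm.close_job(): hands the job in; it is judged then, once.
The state is a dict: "clock": time; "q": joint angles; "dq": joint speeds; "effort": joint torques, N m; "tool_pos": TCP position; "tcp_rot": TCP orientation; "force": force on the tool from outside, world axes, zero at the start; "torque": the same for the moment, N m; "finger_gap": finger opening in m; "finger_force": force on a finger pad.
Only numpy, scipy, OpenCV 4.12 (cv2) and the standard library are available. Lean on these libraries where they do the work, as an engineer would, in place of code of your own. Each camera call takes 0.05 s, during which the arm holds its last target. There are 200 camera calls.

TASK

Put the box of microscope slides away: lay it flat in the wide empty bay of the open supply drawer, then push the drawer home until its roller catch drops in and holds it shut, and let go. There is glass in it, so set the box down rather than dropping it and close the drawer gently, without slamming it or ramming it hard against its stop. Leave the other things on the bench where they stand.

Things in the scene. Friction and masses are not known exactly. Their poses are not given: they have to be found in the camera images.
- slide_box: closed brown cardboard carton of microscope slides with a white label on its lid, 80 (its x) x 56 (its y) x 32 (z) mm, 0.2 to 0.35 kg, lying flat on the bench on one side of the open drawer. Origin: centre of its underside; z up.
- drawer: the open upper drawer of a fixed cream cabinet (280 deep x 280 wide x 142 mm high; the grey front below it is shut and unused). x points level into the cabinet, the way it shuts; y to the left as one faces it; z up. Origin 165 mm behind the pull's centre, 80 mm above the bench. What stands over 130 mm above the bench in it strikes the cabinet's top.
- drawer_pull (a point): centre of the drawer's bar pull (axes as drawer): level steel bar 10 mm thick, 100 mm long along y, 114 mm above the bench, 30 mm in front of the drawer's flat front panel (25 mm finger gap). The panel is 15 mm thick, 276 mm wide, from 70 to 138 mm above the bench. Push on the bar or the panel. The cabinet's front edge stands 170 to 210 mm behind the bar at first.
- empty_bay (a point): centre of the floor of the drawer's wide empty bay (axes as drawer), 85 mm above the bench; 110 mm behind and 43 mm to the left of the pull's centre. The bay is 130 mm along x (front panel to cross partition) by 142 mm along y (long partition to the left side wall); walls 40 mm above its floor. The narrow bay to its right holds slide mailers. The box fits either way round.
- catch (a joint): sprung roller catch under the drawer, out of sight; value: how far it is pressed, m: 0.0025 on the run, 0.0045 on the hump, under 0.001 only when seated. From its start the drawer runs 111 to 163 mm to a hard stop. Drag 2 to 4 N; 12 mm before the stop the push jumps to 11 to 16 N like a stop: the hump. 5 mm on it gives way, the drawer pulls itself the last 7 mm and force climbs anew.
- staining_jar: bystander: round lidded glass staining jar, 68 mm across, 92 mm high, on the other side of the drawer from the slide box. Origin: centre of its underside.
- reagent_bottle: bystander: amber glass bottle with black cap, 52 mm across, 105 mm high, beside the cabinet. Origin: centre of its underside.
- bench_timer: bystander: small white timer lying flat, 60 x 70 x 22 mm, beside the cabinet. Origin: centre of its underside.
Things that resemble listed ones, but are neither listed nor needed, are in the scene too. Leave any yellow look-alike of the slide_box alone.

How it is judged:
On the way:
1. the slide box lies flat in the empty bay, let go, with the drawer still open (z of slide_box in the frame of empty_bay between -0.006 and 0.006 m and x of slide_box in the frame of empty_bay between -0.06 and 0.06 m and y of slide_box in the frame of empty_bay between -0.065 and 0.065 m and angle between slide_box's own z axis and vertical below 0.1 rad and contact force between the fingers and slide_box below 0.1 N and distance of drawer from where it was at the start of the episode below 0.08 m), for 0.2 s.
At the end, for the whole second after the job is handed in: the roller catch has dropped in behind the hump (pressed less than 1.5 mm) with the drawer shut (over 100 mm from where it started) and at rest, and the slide box lies at rest in the wide bay, flat on its floor (within 6 mm of height, 0.1 rad of tilt) (value of joint catch below 0.0015 m and distance of drawer from where it was at the start of the episode above 0.1 m and linear speed of drawer below 0.01 m/s and z of slide_box in the frame of empty_bay between -0.006 and 0.006 m and x of slide_box in the frame of empty_bay between -0.06 and 0.06 m and y of slide_box in the frame of empty_bay between -0.065 and 0.065 m and angle between slide_box's own z axis and vertical below 0.1 rad and linear speed of slide_box below 0.02 m/s); the robot touches nothing.
It fails at once if the drawer is rammed: pressed with more than 35 N (contact force between any of the fingers, the arm and drawer above 35 N).
It fails at once if the drawer is slammed: moving faster than 0.5 m/s (linear speed of drawer above 0.5 m/s).
It fails at once if the slide box is dropped: it falls freely at more than 0.7 m/s (linear speed of slide_box above 0.7 m/s and contact force between anything else and slide_box below 0.05 N).
It fails at once if the staining jar, reagent bottle or bench timer is shifted by more than 25 mm or tipped (distance of any of staining_jar, reagent_bottle, bench_timer from where it was at the start of the episode above 0.025 m or angle between any of staining_jar, reagent_bottle's own z axis and vertical above 0.3 rad).
It also fails if it takes over 54 s, if anything falls off the work surface, if the arm or the gripper's body presses on something with over 40 N, if the wrist force passes 120 N, or if a joint passes its speed limit or range.

## Working session

There is one attempt and no reset: what is moved stays moved. The work goes in short steps, Python scripts to look and compute and a shell command to move; the robot and the scene stay as the last step left them, time stands still between calls to the robot, and variables do not carry over. Pictures are saved under pics/ and viewed, at most 10 in all, crops included, and the job is handed in when it is done.

```bash
ls; mkdir -p pics; python3 - <<'E'
from cell import arm,capture,camera_params
import cv2
for n in("top","scene"):
    cv2.imwrite(f"pics/{n}0.png",capture(n)[:,:,::-1]); p=camera_params(n); print(n,p)
o=arm.get_obs(); print(o)
E
```

```text
pics
top {'fx': 378.28568579591894, 'fy': 378.28568579591894, 'cx': 255.6915989537312, 'cy': 192.20205025261725, 'R': array([[ 0.0225028 , -0.99948011, -0.02308984],
       [-0.99829823, -0.02122138, -0.05431657],
       [ 0.05379833,  0.02427282, -0.99825677]]), 't': array([-0.01953141,  0.63802184,  1.04032789])}
scene {'fx': 379.5889037722684, 'fy': 379.5889037722684, 'cx': 255.17087650595877, 'cy': 195.5731683150494, 'R': array([[-0.6720763 ,  0.74036758,  0.01301124],
       [ 0.43785821,  0.41151781, -0.79933302],
       [-0.59715461, -0.5315157 , -0.60074739]]), 't': array([ 0.43899745, -0.17677621,  1.50578285])}
{'clock': 0.1, 'q': array([-1.32453491e+00,  2.07356343e-01,  1.54283317e+00, -3.33215937e-06,
        1.39348426e+00, -1.50461082e-01]), 'dq': array([ 0.00012958, -0.00263174, -0.00451425, -0.00050531,  0.0001142 ,
        0.00083691]), 'effort': array([ 1.55449079e-04, -3.84087610e+01, -2.92548090e+01, -1.94605636e-04,
        4.83532960e-03, -1.50015399e-05]), 'tool_pos': array([ 0.22201827, -0.52966288,  0.23021916]), 'tcp_rot': array([ 9.80390243e-01,  1.97063161e-01, -5.14617102e-05, -1.03928801e-03]), 'force': array([1.04918072, 0.33805174, 0.60513072]), 'torque': array([-0.03645272, -0.01141087,  0.00643047]), 'finger_force': 0.0, 'finger_gap': 0.08537566634426041}
```

View pics/top0.png

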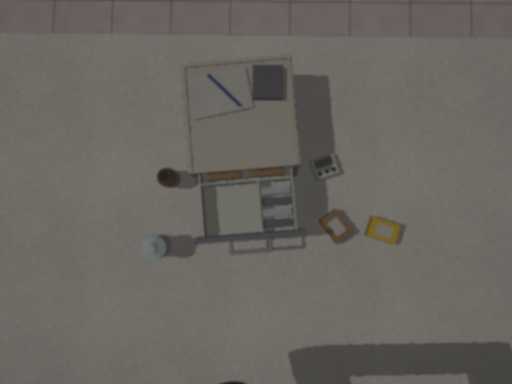

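View pics/scene0.png

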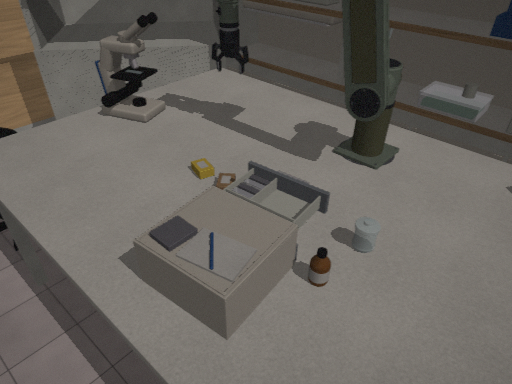

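The top view shows the brown box at (337,226), the yellow decoy at (384,230), the timer at (325,166), the drawer with its empty bay near (233,208), the front panel near row 237 and the pull near row 245. The jar is at (155,246) and the bottle at (168,177).

```bash
cat > h.py <<'E'
import numpy as np,cv2
from cell import arm,capture,camera_params
def ray(uv,z,p):
    "pixels -> world points on plane z"
    uv=np.atleast_2d(uv).astype(float); R=np.array(p["R"]);t=np.array(p["t"])
    d=np.c_[(uv[:,0]-p["cx"])/p["fx"],(uv[:,1]-p["cy"])/p["fy"],np.ones(len(uv))]@R
    c=-R.T@t
    return c+d*((z-c[2])/d[:,2])[:,None]
def proj(X,p):
    x=np.atleast_2d(X)@np.array(p["R"]).T+np.array(p["t"]); return np.c_[x[:,0]/x[:,2]*p["fx"]+p["cx"],x[:,1]/x[:,2]*p["fy"]+p["cy"]]
E
python3 - <<'E'
from h import *
p=camera_params("top"); im=cv2.imread("pics/top0.png")
c=cv2.resize(im[140:270,180:410],None,fx=3.4,fy=3.4,interpolation=cv2.INTER_CUBIC)
cv2.imwrite("pics/topcrop.png",cv2.convertScaleAbs(c,alpha=1.6))
h=cv2.cvtColor(im,cv2.COLOR_BGR2HSV)
for u,v in[(330,224),(345,232),(337,226),(374,228),(384,230),(233,208)]: print(u,v,h[v,u])
E
```

```text
330 224 [ 19  19 107]
345 232 [15 94 84]
337 226 [ 17  17 108]
374 228 [ 23 162 115]
384 230 [ 21  17 107]
233 208 [ 26  19 109]
```

View pics/topcrop.png

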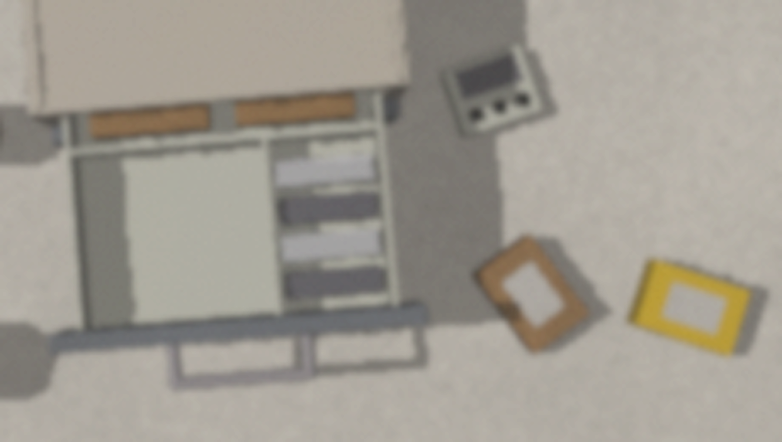

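The crop (3.4x, offset 180,140) shows the box with corners near (475,277),(531,235),(590,308),(535,352). The bar pull runs from (172,380) to (312,376), with its shadow to the right, and the panel spans (52..425, ~330).

```bash
python3 - <<'E'
from h import *
p=camera_params("top"); im=cv2.imread("pics/top0.png")
h=cv2.cvtColor(im,cv2.COLOR_BGR2HSV)
m=((h[...,0]<20)&(h[...,1]>60)).astype(np.uint8); m[:,:310]=0;m[:190]=0;m[260:]=0;m[:,360:]=0
P=cv2.findNonZero(m); hull=cv2.convexHull(P)
W=ray(hull[:,0],0.032,p)[:,:2].astype(np.float32); r=cv2.minAreaRect(W); print("box",r, cv2.boxPoints(r).round(3).tolist())
f=lambda u,v,z:ray([[180+u/3.4,140+v/3.4]],z,p)[0].round(4)
b0,b1=f(172,381,.119),f(312,375,.119); print("bar",b0,b1,(b0+b1)/2,np.linalg.norm(b1-b0),"yaw",np.arctan2(*(b0-b1)[[1,0]])-np.pi/2)
a,b=f(52,348,.138),f(426,322,.138); print("panel front top",a,b,np.linalg.norm(b-a),"yaw",np.arctan2(*(a-b)[[1,0]])-np.pi/2)
for n,(u,v,z) in dict(partjoin=(270,140,.125),leftback=(72,152,.125),leftfront=(82,328,.125),partfront=(280,318,.125),cabL=(40,112,.142),cabR=(405,86,.142)).items(): print(n,f(u,v,z))
for n,(u,v,z) in dict(jar=(155,246,.09),bottle=(168,177,.1),timer=(325,166,.022),yellow=(384,230,.03)).items(): print(n,ray([[u,v]],z,p)[0].round(3))
E
```

```text
box ((0.549811840057373, -0.22663362324237823), (0.08054977655410767, 0.05693584680557251), 37.956363677978516) [[0.5009999871253967, -0.2290000021457672], [0.5360000133514404, -0.27399998903274536], [0.5989999771118164, -0.2240000069141388], [0.5640000104904175, -0.17900000512599945]]
bar [0.4812 0.0515 0.119 ] [ 0.4881 -0.0515  0.119 ] [0.48465 0.      0.119  ] 0.10323085778971323 yaw 0.06689034947251749
panel front top [0.5048 0.1377 0.138 ] [ 0.53   -0.1325  0.138 ] 0.27137258520344315 yaw 0.09299524026483064
partjoin [ 0.6604 -0.0169  0.125 ]
leftback [0.6485 0.1297 0.125 ]
leftfront [0.5189 0.1183 0.125 ]
partfront [ 0.5296 -0.0271  0.125 ]
cabL [0.676  0.1511 0.142 ]
cabR [ 0.7003 -0.1143  0.142 ]
jar [0.489 0.251 0.09 ]
bottle [0.668 0.221 0.1  ]
timer [ 0.715 -0.197  0.022]
yellow [ 0.542 -0.358  0.03 ]
```

```bash
cat >> h.py <<'E'
def go(x,y,z,yaw):
    "tool-axis shift (units of 0.1 m) and az (share of 360) to the target from here"
    from scipy.spatial.transform import Rotation as Ro
    o=arm.get_obs(); R=Ro.from_quat(o["tcp_rot"])
    d=R.as_matrix().T@(np.array([x,y,z])-o["tool_pos"])*10
    a=R.as_matrix()[:,0]; dy=(yaw-np.arctan2(a[1],a[0])+np.pi)%(2*np.pi)-np.pi
    print("t",o["clock"],"pos",o["tool_pos"].round(4),"q",o["q"].round(2),"F",o["force"].round(1),"gap",round(o["finger_gap"],4),"| shift",d.round(3),"az",round(-dy/2/np.pi,4))
E
for i in 1; do
python3 -m inch '0.28 -0.1 0 0 0 0 -1;0.56 -0.2 0 0 0 0 -1;0.84 -0.3 0 0 0 0 -1'
python3 -m inch '0.28 -0.1 0 0 0 0 -1;0.56 -0.2 0 0 0 0 -1;0.84 -0.3 0 0 0 0 -1'
python3 -m inch '0.28 -0.1 0 0 0 0 -1;0.56 -0.2 0 0 0 0 -1;0.84 -0.3 0 0 0 0 -1'
done
python3 -c "from h import *;go(.55,-.227,.2,.663)"
```

```text
clock: 0.4
tool_pos: [0.2883, -0.4692, 0.2306]
tcp_rot: [0.98, 0.197, -0.0, -0.001]
force: [0.2, -0.8, 0.0]
finger_gap: 0.0855
finger_force: 0.0
clock: 0.7
tool_pos: [0.3545, -0.4088, 0.2307]
tcp_rot: [0.98, 0.197, -0.0, -0.001]
force: [0.8, -0.5, 0.4]
finger_gap: 0.0855
finger_force: 0.0
clock: 1.0
tool_pos: [0.4204, -0.3487, 0.2307]
tcp_rot: [0.98, 0.197, -0.0, -0.0]
force: [0.5, 0.3, 0.6]
finger_gap: 0.085
finger_force: 0.0
t 1.0 pos [ 0.4204 -0.3487  0.2307] q [-0.85  0.15  1.61  0.    1.38  0.32] F [0.5 0.3 0.6] gap 0.085 | shift [ 1.666 -0.621  0.307] az -0.0424
```

```bash

python3 -m inch '0.28 -0.1 0.05 0 0 0 -1;0.56 -0.2 0.1 0 0 -0.015 -1;0.84 -0.31 0.15 0 0 -0.03 -1;0.84 -0.31 0.15 0 0 -0.042 -1' >/dev/null
python3 -c "from h import *;go(.55,-.227,.2,.663)
cv2.imwrite('pics/w1.png',capture('wrist')[:,:,::-1]);print(camera_params('wrist'))"
```

```text
t 1.4 pos [ 0.4867 -0.2855  0.2147] q [-0.68  0.2   1.58  0.    1.36  0.22] F [ 0.7 -0.4  0.4] gap 0.0853 | shift [ 0.859 -0.067  0.148] az 0.0008
{'fx': 323.605492341613, 'fy': 323.605492341613, 'cx': 256.99590620577663, 'cy': 193.21111948605028, 'R': array([[ 0.62051939, -0.78418886, -0.00187621],
       [-0.74493824, -0.59020494,  0.31100666],
       [-0.24499531, -0.19158801, -0.95040588]]), 't': array([-0.52750633,  0.15661156,  0.4288468 ])}
```

View pics/w1.png

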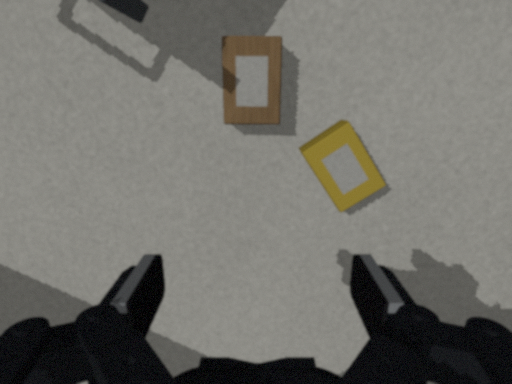

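The wrist view shows the box with lid corners near (222,37),(281,38),(280,123),(225,123), label centre (252,81), and the sides aligned with the tool axes. The yellow decoy is at (343,166).

```bash
python3 - <<'E'
from h import *
p=camera_params('wrist'); im=cv2.imread('pics/w1.png');h=cv2.cvtColor(im,cv2.COLOR_BGR2HSV)
m=((h[...,0]<19)&(h[...,1]>60)&(h[...,2]>40)).astype(np.uint8); m[140:]=0;m[:,:210]=0;m[:,295:]=0
W=ray(cv2.convexHull(cv2.findNonZero(m))[:,0],.032,p)[:,:2].astype(np.float32); print(cv2.minAreaRect(W))
c=ray([[252,81]],.032,p)[0]; print(c)
go(.549,-.226,.06,.663)
E
```

```text
((0.5497986674308777, -0.2311207354068756), (0.0781547948718071, 0.055343907326459885), 38.33940887451172)
[ 0.55020931 -0.23131745  0.032     ]
t 1.45 pos [ 0.4859 -0.2868  0.215 ] q [-0.69  0.2   1.58  0.    1.36  0.22] F [-0.6  0.   0. ] gap 0.0854 | shift [ 0.873 -0.082  1.55 ] az 0.0009
```

```bash

python3 -m inch '0.28 -0.015 0.3 0 0 0 -1;0.56 -0.03 0.6 0 0 0 -1;0.86 -0.044 1 0 0 0 -1' >/dev/null
python3 -m inch '0 0 0.2 0 0 0 -1;0 0 0.4 0 0 0 -1;0 0 0.6 0 0 0 -1;0 0 0.7 0 0 0 -1;0 0 0.7 0 0 0 -1'
python3 -c "from h import *;go(.55,-.23,.006,.665)"
```

```text
clock: 2.25
tool_pos: [0.5488, -0.2321, 0.0443]
tcp_rot: [0.946, 0.324, -0.001, -0.002]
force: [0.1, -0.2, -0.5]
finger_gap: 0.0859
finger_force: 0.0
t 2.25 pos [ 0.5488 -0.2321  0.0443] q [-0.55  0.46  1.63 -0.    1.06  0.37] F [ 0.1 -0.2 -0.5] gap 0.0859 | shift [ 0.023 -0.007  0.383] az -0.0009
```

```bash

python3 -m inch '0.02 -0.01 0.15 0 0 0 -1;0.02 -0.01 0.3 0 0 0 -1;0.02 -0.01 0.38 0 0 0 -1;0.02 -0.01 0.38 0 0 0 -1;0.02 -0.01 0.38 0 0 0 1;0.02 -0.01 0.38 0 0 0 1;0.02 -0.01 0.38 0 0 0 1;0.02 -0.01 0.38 0 0 0 1;0.02 -0.01 0.38 0 0 0 1;0.02 -0.01 0.38 0 0 0 1;0.02 -0.01 0.38 0 0 0 1;0.02 -0.01 0.38 0 0 0 1' 45
python3 -m inch '0 0 -0.05 0 0 0 1;0 0 -0.2 0 0 0 1;0 0 -0.4 0 0 0 1;0 0 -0.7 0 0 0 1;0 0 -1 0 0 0 1'
python3 -m inch '0 0 -0.3 0 0 0 1;0 0 -0.6 0 0 0 1;0 0 -0.9 0 0 0 1;0 0 -0.9 0 0 0 1;0 0 -0.9 0 0 0 1'
python3 -c "from h import *;go(.59,.052,.2,.088)
cv2.imwrite('pics/w2.png',capture('wrist')[:,:,::-1])"
```

```text
clock: 3.45
tool_pos: [0.5521, -0.2308, 0.0092]
tcp_rot: [0.946, 0.324, 0.0, 0.0]
force: [-0.7, 0.8, 5.9]
finger_gap: 0.055
finger_force: 51.3
clock: 3.95
tool_pos: [0.5506, -0.2303, 0.1088]
tcp_rot: [0.946, 0.324, -0.001, -0.001]
force: [1.3, -0.7, -2.8]
finger_gap: 0.0551
finger_force: 50.2
clock: 4.45
tool_pos: [0.5514, -0.2307, 0.1985]
tcp_rot: [0.946, 0.324, 0.0, 0.0]
force: [-0.9, 0.6, -4.2]
finger_gap: 0.0547
finger_force: 50.4
t 4.45 pos [ 0.5514 -0.2307  0.1985] q [-0.54  0.28  1.52 -0.    1.34  0.37] F [-0.9  0.6 -4.2] gap 0.0547 | shift [ 2.039 -1.995 -0.017] az 0.0911
```

View pics/w2.png

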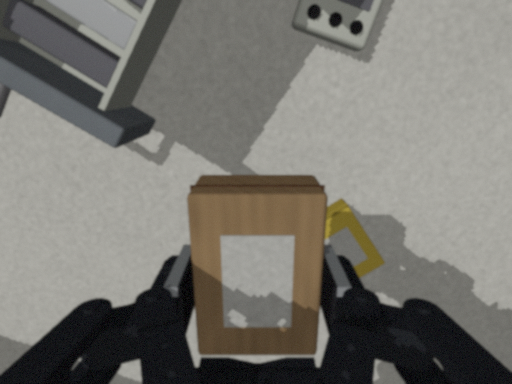

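Box held square; its lid spans rows 187–353, columns 192–325, label centre about (258,282). The drawer corner is clear at upper left.

```bash
python3 - <<'E'
from h import *
o=arm.get_obs();p=camera_params('wrist');P=o['tool_pos']
for uv in[(258,282),(258,187),(258,353)]:
    X=ray([uv],P[2]-.0092+.032,p)[0]; d=X-P; c,s=np.cos(.66),np.sin(.66); print("box offset tool x,y",d[0]*c+d[1]*s,d[0]*s-d[1]*c)
E
python3 -m inch '0.2 -0.2 0 0 0 0 1;0.45 -0.45 0 0 0 0 1;0.7 -0.7 0 0 0 0 1'>/dev/null
python3 -m inch '0.25 -0.25 0 0 0 0.02 1;0.5 -0.5 0 0 0 0.04 1;0.7 -0.7 0 0 0 0.06 1;0.7 -0.7 0 0 0 0.08 1;0.7 -0.7 0 0 0 0.091 1;0.7 -0.7 0 0 0 0.091 1'
python3 -c "from h import *;go(.59,.052,.2,.088)"
```

```text
box offset tool x,y -0.00016289476456344306 0.001973115624920472
box offset tool x,y 0.04245935509678151 0.0018826281752627842
box offset tool x,y -0.0384156245384045 0.002054326541072078
clock: 5.4
tool_pos: [0.5742, -0.0334, 0.1951]
tcp_rot: [0.999, 0.045, -0.003, -0.001]
force: [-0.2, -0.2, -3.2]
finger_gap: 0.0552
finger_force: 50.3
t 5.4 pos [ 0.5742 -0.0334  0.1951] q [-0.21  0.24  1.58 -0.    1.33  1.27] F [-0.2 -0.2 -3.2] gap 0.0552 | shift [ 0.233 -0.836 -0.049] az 0.0003
```

```bash

python3 -m inch '0.1 -0.3 0 0 0 0 1;0.2 -0.6 0 0 0 0 1;0.23 -0.84 0 0 0 0 1;0.23 -0.84 0 0 0 0 1;0.23 -0.84 0 0 0 0 1'
python3 -c "from h import *;go(.59,.052,.11,.088)
cv2.imwrite('pics/t2.png',cv2.convertScaleAbs(cv2.resize(capture('top')[120:270,170:360,::-1],None,fx=4,fy=4,interpolation=cv2.INTER_CUBIC),alpha=1.5))"
```

```text
clock: 5.9
tool_pos: [0.5905, 0.0516, 0.1965]
tcp_rot: [0.999, 0.045, -0.002, 0.0]
force: [0.1, 0.3, -4.2]
finger_gap: 0.0552
finger_force: 50.3
t 5.9 pos [0.5905 0.0516 0.1965] q [-0.06  0.28  1.53 -0.    1.34  1.42] F [ 0.1  0.3 -4.2] gap 0.0552 | shift [-0.002 -0.005  0.865] az 0.0005
```

View pics/t2.png

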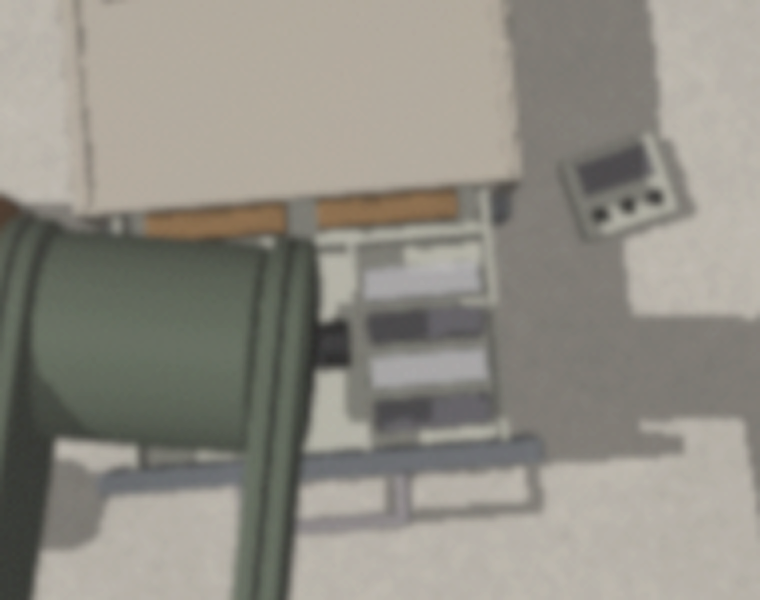

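The arm hides the bay, but the drawer, panel (row ~465) and mailers are where they were. Lowering.

```bash

python3 -m inch '0 0 0.2 0 0 0 1;0 0 0.4 0 0 0 1;0 0 0.6 0 0 0 1;0 0 0.75 0 0 0 1;0 0 0.87 0 0 0 1;0 0 0.92 0 0 0 1;0 0 0.92 0 0 0 1;0 0 0.92 0 0 0 1'
python3 -m inch '0 0 0.03 0 0 0 1;0 0 0.06 0 0 0 1;0 0 0.06 0 0 0 1;0 0 0.06 0 0 0 1'
python3 -c "from h import *;go(.59,.052,.0942,.088)"
```

```text
clock: 6.75
tool_pos: [0.5923, 0.0514, 0.1071]
tcp_rot: [0.999, 0.044, 0.001, 0.0]
force: [-0.4, 0.0, -2.7]
finger_gap: 0.0552
finger_force: 50.2
clock: 7.15
tool_pos: [0.5915, 0.0516, 0.1003]
tcp_rot: [0.999, 0.045, -0.0, 0.0]
force: [-0.9, -0.3, -2.4]
finger_gap: 0.0552
finger_force: 50.2
t 7.15 pos [0.5915 0.0516 0.1003] q [-0.06  0.38  1.61 -0.    1.15  1.42] F [-0.9 -0.3 -2.4] gap 0.0552 | shift [-0.015 -0.005  0.061] az 0.0002
```

```bash

python3 -m inch '0 0 0.02 0 0 0 1;0 0 0.04 0 0 0 1;0 0 0.04 0 0 0 1;0 0 0.04 0 0 0 1'
python3 -m inch '0 0 0.01 0 0 0 1;0 0 0.02 0 0 0 1;0 0 0.02 0 0 0 1'
```

```text
clock: 7.55
tool_pos: [0.5915, 0.0516, 0.0961]
tcp_rot: [0.999, 0.044, -0.0, -0.0]
force: [-0.1, -0.3, -3.4]
finger_gap: 0.0545
finger_force: 50.2
clock: 7.85
tool_pos: [0.5916, 0.0515, 0.0942]
tcp_rot: [0.999, 0.044, -0.0, 0.0]
force: [-0.3, 0.2, -2.7]
finger_gap: 0.0553
finger_force: 50.3
```

```bash

python3 -m inch '0 0 0.01 0 0 0 1;0 0 0.01 0 0 0 1'
python3 -m inch '0 0 0.01 0 0 0 1;0 0 0.01 0 0 0 1'
python3 -m inch '0 0 0.01 0 0 0 1;0 0 0.01 0 0 0 1'
```

```text
clock: 8.05
tool_pos: [0.5917, 0.0516, 0.0941]
tcp_rot: [0.999, 0.044, 0.0, 0.0]
force: [-2.0, -0.1, 1.9]
finger_gap: 0.0551
finger_force: 50.9
clock: 8.25
tool_pos: [0.5926, 0.0516, 0.0942]
tcp_rot: [0.999, 0.044, 0.001, -0.0]
force: [-2.3, 0.4, 5.9]
finger_gap: 0.0552
finger_force: 51.4
clock: 8.45
tool_pos: [0.5933, 0.0517, 0.0941]
tcp_rot: [0.999, 0.044, 0.002, -0.0]
force: [-2.3, 1.3, 9.1]
finger_gap: 0.055
finger_force: 51.7
```

```bash

python3 -m inch '0 0 -0.02 0 0 0 1;0 0 -0.02 0 0 0 1;0 0 -0.02 0 0 0 -0.6;0 0 -0.02 0 0 0 -0.6;0 0 -0.02 0 0 0 -0.6;0 0 -0.02 0 0 0 -0.6;0 0 -0.02 0 0 0 -0.6'
python3 -m inch '0 0 -0.1 0 0 0 -0.6;0 0 -0.3 0 0 0 -0.6;0 0 -0.6 0 0 0 -0.6;0 0 -1 0 0 0 -0.6'
python3 -m inch '-0.2 0 -0.1 0 0 0 -0.6;-0.5 0 -0.1 0 0 0 -0.6;-1 0 -0.1 0 0 0 -0.6;-1 0 -0.1 0 0 0 -0.6;-1 0 -0.1 0 0 0 -0.6'
python3 -c "from h import *;go(.455,-.002,.2,.088)
p=camera_params('wrist');cv2.imwrite('pics/w3.png',capture('wrist')[:,:,::-1]);print(p)"
```

```text
clock: 9.15
tool_pos: [0.5915, 0.0515, 0.0931]
tcp_rot: [0.999, 0.044, -0.0, 0.0]
force: [-0.6, 1.9, 0.5]
finger_gap: 0.0686
finger_force: 0.0
clock: 9.55
tool_pos: [0.5901, 0.0516, 0.193]
tcp_rot: [0.999, 0.044, -0.002, -0.0]
force: [0.4, -0.0, -1.1]
finger_gap: 0.0686
finger_force: 0.0
clock: 10.05
tool_pos: [0.4909, 0.0427, 0.2037]
tcp_rot: [0.999, 0.044, 0.0, 0.0]
force: [0.8, -0.6, 0.3]
finger_gap: 0.0684
finger_force: 0.0
t 10.05 pos [0.4909 0.0427 0.2037] q [-0.09  0.06  1.77  0.    1.31  1.39] F [ 0.8 -0.6  0.3] gap 0.0684 | shift [-0.397  0.414  0.037] az 0.0001
{'fx': 323.605492341613, 'fy': 323.605492341613, 'cx': 256.99590620577663, 'cy': 193.21111948605028, 'R': array([[ 8.91852102e-02, -9.96014978e-01,  4.01610838e-04],
       [-9.46978807e-01, -8.46694386e-02,  3.09939067e-01],
       [-3.08669949e-01, -2.80222977e-02, -9.50756338e-01]]), 't': array([-0.00285987,  0.43696723,  0.50699123])}
```

View pics/w3.png

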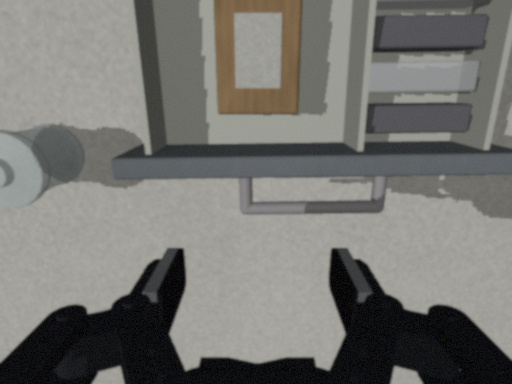

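The box lies flat in the bay, lid at (217–300, 0–113). The bar is at row ~208, columns 241–385, and the panel at rows 150–178.

```bash
python3 - <<'E'
from h import *
p=camera_params('wrist')
a,b=ray([[241,208],[385,206]],.117,p); print(a,b,(a+b)/2,np.linalg.norm(a-b),"yaw",-np.arctan2((a-b)[0],(a-b)[1]))
a,b=ray([[113,157],[512,152]],.138,p); print("panel yaw",-np.arctan2((a-b)[0],(a-b)[1]))
a,b=ray([[141,0],[151,152]],.125,p); print("left wall yaw",np.arctan2((a-b)[1],(a-b)[0]))
o=ray([[257,50]],.117,p)[0]; print("box label",o)
E
python3 -m inch '-0.2 0.2 0 0 0 0 1;-0.5 0.42 0.2 0 0 0 1;-0.5 0.42 0.5 0 0 0 1;-0.5 0.42 0.95 0 0 0 1;-0.5 0.42 0.95 0 0 0 1;-0.5 0.42 0.95 0 0 0 1;-0.5 0.42 0.95 0 0 0 1;-0.5 0.42 0.95 0 0 0 1'
python3 -c "from h import *;go(.445,-.0035,.104,.088)"
```

```text
[0.48494448 0.05245597 0.117     ] [ 0.4962772  -0.05627538  0.117     ] [ 0.49061084 -0.0019097   0.117     ] 0.10932034382024915 yaw 0.10385175110670546
panel yaw 0.10186778172524019
left wall yaw 0.05371623826833063
box label [0.59602085 0.05019438 0.117     ]
clock: 10.9
tool_pos: [0.4485, -0.0039, 0.1108]
tcp_rot: [0.999, 0.045, 0.003, 0.001]
force: [-0.6, -0.4, 0.5]
finger_gap: -0.0
finger_force: 0.0
t 10.9 pos [ 0.4485 -0.0039  0.1108] q [-0.2   0.08  1.96 -0.    1.1   1.28] F [-0.6 -0.4  0.5] gap -0.0 | shift [-0.035 -0.008  0.068] az 0.0002
```

```bash

python3 -m inch '0 0 0.05 0 0 0 1;0 0 0.08 0 0 0 1;0.08 0 0.08 0 0 0 1;0.12 0 0.08 0 0 0 1;0.16 0 0.08 0 0 0 1;0.2 0 0.08 0 0 0 1;0.24 0 0.08 0 0 0 1;0.28 0 0.08 0 0 0 1;0.32 0 0.08 0 0 0 1;0.36 0 0.08 0 0 0 1;0.40 0 0.08 0 0 0 1'
python3 -m inch '0.05 0 0 0 0 0 1;0.1 0 0 0 0 0 1;0.15 0 0 0 0 0 1;0.2 0 0 0 0 0 1;0.25 0 0 0 0 0 1;0.3 0 0 0 0 0 1'
```

```text
clock: 12.0
tool_pos: [0.4852, 0.0001, 0.1]
tcp_rot: [0.999, 0.044, -0.001, -0.0]
force: [-4.2, -0.4, 2.6]
finger_gap: 0.0
finger_force: 2.3
clock: 12.6
tool_pos: [0.5155, 0.0032, 0.1]
tcp_rot: [0.999, 0.044, -0.001, -0.001]
force: [-4.2, -0.1, 3.9]
finger_gap: 0.0001
finger_force: 2.4
```

```bash

python3 -m inch '0.06 0 0 0 0 0 1;0.12 0 0 0 0 0 1;0.18 0 0 0 0 0 1;0.24 0 0 0 0 0 1;0.3 0 0 0 0 0 1;0.36 0 0 0 0 0 1;0.42 0 0 0 0 0 1' | grep -E "pos|force:"
python3 -m inch '0.03 0 0 0 0 0 1;0.06 0 0 0 0 0 1;0.09 0 0 0 0 0 1'| grep -E "pos|force:"
python3 -m inch '0.03 0 0 0 0 0 1;0.06 0 0 0 0 0 1'| grep -E "pos|force:"
```

```text
tool_pos: [0.5571, 0.0073, 0.1]
force: [-5.8, 2.8, 2.5]
finger_force: 2.6
tool_pos: [0.5662, 0.0077, 0.0999]
force: [-4.6, 2.9, 1.4]
finger_force: 2.1
tool_pos: [0.5721, 0.0082, 0.0999]
force: [-4.5, 2.2, 1.6]
finger_force: 2.1
```

```bash

for i in 1 2 3; do python3 -m inch '0.02 0 0 0 0 0 1;0.04 0 0 0 0 0 1'| grep -E "pos|force:" | tr '\n' ' ';echo; done
```

```text
tool_pos: [0.5762, 0.0083, 0.0999] force: [-4.0, 2.6, 0.9] finger_force: 1.9 
tool_pos: [0.5802, 0.0085, 0.1] force: [-4.5, 1.8, -0.4] finger_force: 1.9 
tool_pos: [0.5843, 0.0088, 0.1] force: [-3.6, 2.3, -0.9] finger_force: 1.9
```

```bash

python3 -m inch '0.02 0 0 0 0 0 1;0.04 0 0 0 0 0 1'| grep -E "pos|force:" | tr '\n' ' ';echo
python3 -m inch '0.02 0 0 0 0 0 1;0.04 0 0 0 0 0 1'| grep -E "pos|force:" | tr '\n' ' ';echo
python3 -m inch '0.02 0 0 0 0 0 1;0.04 0 0 0 0 0 1'| grep -E "pos|force:" | tr '\n' ' '
```

```text
tool_pos: [0.5883, 0.0091, 0.1001] force: [-3.9, 1.9, -1.3] finger_force: 1.9 
tool_pos: [0.5924, 0.0094, 0.1001] force: [-4.7, 0.5, -1.4] finger_force: 1.9 
tool_pos: [0.5964, 0.0098, 0.1002] force: [-4.0, 1.6, -1.8] finger_force: 1.9
```

```bash
python3 -c "from h import *;go(.6,.01,.1,.088)"
```

```text
t 15.0 pos [0.5964 0.0098 0.1002] q [-0.13  0.39  1.6  -0.    1.15  1.35] F [-4.   1.6 -1.8] gap -0.0002 | shift [0.036 0.001 0.002] az 0.0001
```

```bash

python3 -m inch '0.02 0 0 0 0 0 1;0.04 0 0 0 0 0 1'| grep -E "pos|force:" | tr '\n' ' ';echo
python3 -m inch '0.02 0 0 0 0 0 1;0.04 0 0 0 0 0 1'| grep -E "pos|force:" | tr '\n' ' ';echo
python3 -m inch '0.02 0 0 0 0 0 1;0.04 0 0 0 0 0 1'| grep -E "pos|force:" | tr '\n' ' '
```

```text
tool_pos: [0.6004, 0.0101, 0.1002] force: [-3.6, 2.3, -2.4] finger_force: 1.9 
tool_pos: [0.6044, 0.0105, 0.1003] force: [-3.9, 2.0, -2.1] finger_force: 1.9 
tool_pos: [0.6084, 0.0109, 0.1003] force: [-3.9, 1.9, -2.4] finger_force: 1.9
```

```bash

python3 -m inch '0.02 0 0 0 0 0 1;0.04 0 0 0 0 0 1'| grep -E "pos|force:" | tr '\n' ' ';echo
python3 -m inch '0.02 0 0 0 0 0 1;0.04 0 0 0 0 0 1'| grep -E "pos|force:" | tr '\n' ' ';echo
python3 -m inch '0.02 0 0 0 0 0 1;0.04 0 0 0 0 0 1'| grep -E "pos|force:" | tr '\n' ' '
```

```text
tool_pos: [0.6098, 0.0111, 0.1001] force: [-14.0, 0.7, 4.9] finger_force: 6.9 
tool_pos: [0.6139, 0.0115, 0.1002] force: [-6.6, 1.9, -0.2] finger_force: 3.2 
tool_pos: [0.6214, 0.0111, 0.1014] force: [-6.0, -0.9, 3.6] finger_force: 2.9
```

```bash

python3 -m inch '0 0 0 0 0 0 1;0 0 0 0 0 0 1'| grep -E "pos|force:" | tr '\n' ' ';echo
python3 -m inch '0.02 0 0 0 0 0 1;0.02 0 0 0 0 0 1'| grep -E "pos|force:" | tr '\n' ' '
```

```text
tool_pos: [0.6213, 0.0113, 0.1013] force: [-2.0, -1.2, 1.1] finger_force: 1.2 
tool_pos: [0.6214, 0.0115, 0.1008] force: [-6.9, -1.4, 6.7] finger_force: 3.7
```

Force jumped to 14 N at x=0.610, dropped, and now climbs without any motion at 0.6214, about 12 mm on, so the catch should be seated. Backing off to check.

```bash

python3 -m inch '-0.05 0 0 0 0 0 1;-0.15 0 0 0 0 0 1;-0.35 0 0 0 0 0 1;-0.6 0 0 0 0 0 1;-1 0 0 0 0 0 1' >/dev/null
python3 -m inch '-0.3 0 -0.3 0 0 0 1;-0.6 0 -0.8 0 0 0 1;-0.8 0 -1 0 0 0 1;-0.8 0 -1 0 0 0 1;-0.8 0 -1 0 0 0 1;-0.8 0 -1 0 0 0 1' | grep -E "pos|force:"
python3 - <<'E'
from h import *
cv2.imwrite('pics/t3.png',cv2.convertScaleAbs(cv2.resize(capture('top')[130:270,130:400,::-1],None,fx=2.9,fy=2.9,interpolation=cv2.INTER_CUBIC),alpha=1.5))
p=camera_params('wrist');w=capture('wrist')[:,:,::-1];cv2.imwrite('pics/w4.png',w);np.save('p4.npy',p,allow_pickle=True)
E
```

```text
tool_pos: [0.4427, -0.0037, 0.1993]
force: [0.4, -0.7, 0.1]
finger_force: 0.0
```

View pics/t3.png

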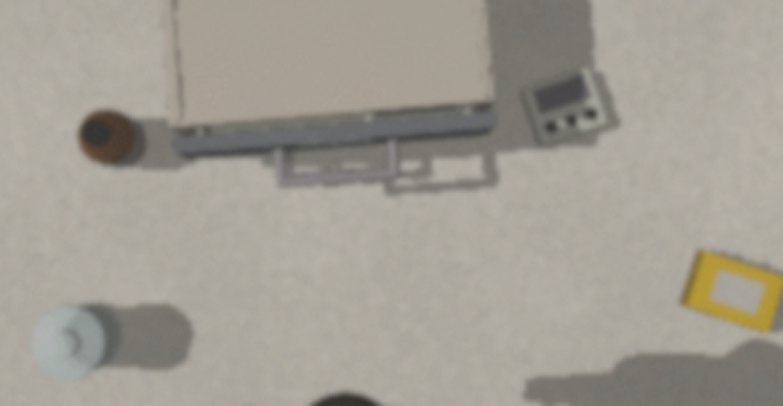

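View pics/w4.png

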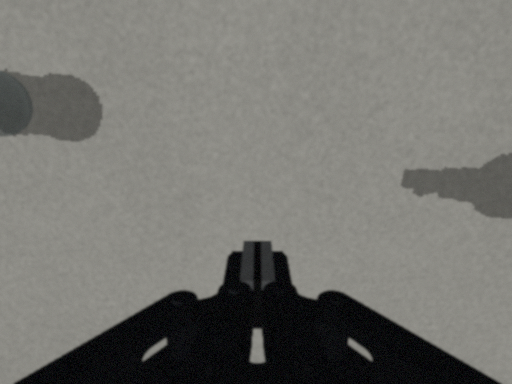

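```bash
python3 - <<'E'
from h import *
p=camera_params("top")
f=lambda u,v,z:ray([[130+u/2.9,130+v/2.9]],z,p)[0].round(4)
a,b=f(280,183,.119),f(397,177,.119);print("bar",(a+b)/2)
for n,(u,v,z) in dict(jar=(70,340,.09),bottle=(97,133,.1),timer=(566,105,.022)).items(): print(n,f(u,v,z))
print(arm.get_obs()["clock"])
E
```

```text
bar [0.6327  0.01465 0.119  ]
jar [0.4856 0.2533 0.09  ]
bottle [0.6712 0.2329 0.1   ]
timer [ 0.7145 -0.1973  0.022 ]
17.8
```

```bash
python3 -c "from cell import arm;print(arm.close_job())"
```

```text
the job is handed in; nothing more can be done
None
```

I laid the slide box flat in the empty bay, pushed the drawer gently past the hump to its stop, backed the arm clear and handed the job in; the force readings point to the catch having seated, though I could not see it directly, and the hand-in returned no verdict.

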